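# Hold a cast link ready over its gauge pins

### The arm

A 7-joint arm with a two-finger parallel gripper is mounted at the origin on a cart in front of the work surface, level with it; the furniture and walls round the work are solid. World frame = base frame: x ahead of the robot, y to its left, z up, the work surface at z = 0. Lengths are in m, angles in rad, forces in N, time in s.
With the tool pointing down it reaches from about 0.4 to 0.85 m from the base axis. Payload 4.5 kg.
Tool frame: the origin (TCP) lies at the very end of the fingers, on their centre line; the grasp point (between the pads) lies behind it (robot.pinch_z is the z of the grasp point in the tool frame, in m); z points along the fingers, y is the line along which they close (so a half turn about z gives the same grasp; the last joint's range is limited). The gripper opens to 88 mm and grips with 3 to 60 N. Pads are 18 mm wide; open, the fingers measure 123 mm over their backs; the gripper's body (75 mm by 187 mm) begins 45 mm behind the grasp point.
Start: joints at [-1.095, 0.689, -0.195, 1.565, 0.157, 0.902, -0.215], TCP at [0.267, 0.565, 0.239] pointing down, gripper open.
Joint ranges: [-3.01, 3.01], [-0.46, 2.08], [-1.47, 1.51], [0.13, 2.56], [-1, 4.14], [0.04, 2.09], [-2.66, 2.66]. Speed limits (rad/s): [2.57, 2.57, 3.14, 3.14, 3.14, 3.14, 3.14].

### API

Orientations are given as a unit quaternion [x, y, z, w].
In Python, from rig import robot gives the robot as it stands. The module is installed in compiled form; this text tells all that it offers.
- The arm moves only by the shell command python3 -m crank 'ROWS'. ROWS is JSON, a list of rows, each a list of 7 numbers: the shift along the tool's x, y, z as a fraction of full scale, then the turn, a rotation vector about the tool's x, y, z as a fraction of full scale, then the gripper command: -1 is shut, 1 is fully open, values between are in proportion. A call has exactly 5 rows; each row shifts and turns the commanded pose from where the row before left it, along the tool's axes as they then stand; what a row does not reach is not made up. Full scale, the value 1, is 75 mm for a shift and 30 degrees for a turn. A row lasts 1/12 s, in which the tool goes at most 41.7 mm and 7.16 degrees, less where a joint would pass 70% of its speed; a pose out of reach is approached as far as the arm can. A call with a number of a shift or a turn outside -1 to 1 is refused whole. A call with a gripper value outside its range is refused whole. The fingers move at their own pace and stop on an object; the grip force is fixed at half the most. Time passes only in rows, so rows that do not move let the fingers close, or fill a call up. It gives the time, the measured TCP pose, the force, the opening and the grip force at its end, in the units of the state.
- robot.get_obs(): the state, without advancing time (a new reading comes with each control period).
- robot.get_image(name): name is "scene" or "top" or "wrist"; returns a dict with "image" (480x640x3 uint8, red, green, blue), "camera_matrix" (3x3 intrinsics, pixels), "distortion" ([k1, k2, p1, p2, k3] as OpenCV has them; the pictures are not rectified), "R" (3x3) and "t" (3): a world point X has camera coordinates R X + t; the wrist camera has in their place "tool_from_camera" (4x4, takes a point from camera to tool coordinates, whose origin is the TCP and whose axes are the flange's). Camera axes: x right, y down, z forward; pixel columns grow to the right and rows downward; lengths in m; the calibration is good to about 2 mm. A picture is of the moment at which its call begins: read the wrist's pose just before it. There is no depth.
- robot.finish_job(): hands the job in; it is judged then, once.
Trained networks look in a picture, given as the dict that the camera call returned (one of the last four; its "shot" number tells which), for a name from the list of things; names that differ only in an ending like _2 or _b are one class to them, and where a whole thing is asked for, a point or a joint stands for the part that bears it (a point fixed in the world has none). Each returns a list of dicts, best first, with "p" (0 to 1); they miss things now and then, are a little off and sometimes report something else, mostly with a low value. They report only what shows in the picture. A call takes as long as a camera call. They do not tell look-alikes from the thing itself.
- robot.trace(picture, thing): "pixels" (480x640 bool, what is visible of it).
- robot.mark_of(picture, thing): "point" ([x, y, z] in m, in the coordinates of the camera as it stood for that picture, good to about 4 mm: a listed point, or the origin of a listed thing).
The state is a dict: "t": time; "qpos": joint angles; "qd": joint speeds; "effort": joint torques, N m; "ee_pos": TCP position; "tool_rot": TCP orientation; "wrist_force": force on the tool from outside, world axes, zero at the start; "ft_torque": the same for the moment, N m; "grip_width": opening from 0.0 (shut) to 1.0 (fully open); "finger_force": force on a finger pad.
Only numpy, scipy, OpenCV 4.12 (cv2) and the standard library are available. Lean on these libraries where they do the work, as an engineer would, in place of code of your own. Each camera call takes 0.05 s, during which the arm holds its last target. There are 200 camera calls.

### The job

Take the cast link by its upright rib, lift it straight out of the open mould, and carry it over the top of the row of bottles to the two-pin gauge stand, without shifting the bottles or anything else on the bench. Stop with the link level about a centimetre above the pin tips, its big hole centred over the thick pin and its small hole over the thin pin, never letting it touch the stand. Finish while still holding it there, motionless: do not lower it or let go.

Things in the scene. Friction and masses are not known exactly. Their poses are not given: they have to be found in the camera images.
- link: Cast grey link in the mould, 160 g, 44 x 115 mm. Origin: underside, below its rib; z up, y from big to small eye. Big eye: 44 mm ring, 26 mm hole, at y -30 mm; small eye: 30 mm ring, 16 mm hole, at y +48 mm; both 10 mm high. The upright rib at the origin is the grip: 12 mm thick along x, 28 mm long along y, top 42 mm above the underside (50 mm above the bench in the mould). Balances at the rib.
- big_hole (a point): centre of the link's big hole, at the level of the link's underside
- small_hole (a point): centre of the link's small hole, at the level of the link's underside
- mould: Open mould, fixed aluminium block 80 mm (x) by 150 mm (y), 20 mm high. Cavity 12 mm deep, shaped like the link with 2.5 mm play all round; the eyes lie 2 mm below the top face, only the rib stands out. Origin on the bench; the link starts with its origin 8 mm above it, same yaw.
- stand: Two-pin gauge stand, fixed: grey base plate 70 mm (x) by 130 mm (y), 12 mm thick, two upright steel pins with coned tips 58 mm above the bench. Origin on the bench; thick pin (20 mm) at y -30 mm, thin pin (11 mm) at y +48 mm, so the link belongs over it with the same yaw. Mould and stand may change sides from start to start.
- thick_tip (a point): tip of the stand's thick pin, 58 mm above the bench
- thin_tip (a point): tip of the stand's thin pin, 58 mm above the bench
- bottle_near: amber bottle with black cap, 52 mm wide, 107 mm tall, nearest the robot in the row of three that stands between mould and stand; origin under its foot; loose
- bottle_mid: amber bottle with black cap, 66 mm wide, 126 mm tall, middle of the row; origin under its foot; loose
- bottle_far: clear bottle with blue cap, 58 mm wide, 112 mm tall, far end of the row; origin under its foot; loose
- mouse: black computer mouse 108 x 60 x 34 mm, bystander behind the work
- vial_rack: rack of small vials 52 x 124 x 37 mm, bystander behind the work
- fuse_box: small card box 32 x 50 x 18 mm, bystander behind the bottles
- valve_cap: white cap 28 mm wide, 19 mm high, bystander on the right
- wrench: open-end wrench 133 mm long, bystander on the left
- ferrule_jar: small clear jar with pale lid, 37 mm wide, 48 mm high, bystander far right
- tube_cutter: tube cutter 27 x 83 x 18 mm, bystander on the right
Mind the look-alikes: they are no part of the job. Leave any turquoise look-alike of the bottle_mid alone.

How it is judged:
On the way, in this order (a step that is already met when the one before it is completed fails the run):
1. the link is lifted clear out of the mould, held in the fingers (z of link in the frame of mould above 0.03 m and contact force between link and the fingers above 1 N and horizontal distance between link and mould below 0.04 m), for 0.05 s.
2. the link passes above the row of bottles, its underside higher than the tallest cap (height (world z) of link above 0.127 m and contact force between link and the fingers above 1 N and (horizontal distance between link and bottle_near below 0.07 m or horizontal distance between link and bottle_mid below 0.07 m or horizontal distance between link and bottle_far below 0.07 m)), for 0.02 s.
At the end, for the whole second after the job is handed in: Still gripped and at rest: each hole within 6 mm over its own pin (big over thick, small over thin), underside 2 to 22 mm above both tips, level within 7 degrees, not touching the stand; bottles upright and within 15 mm, other things within 30 mm, of where they were (horizontal distance between big_hole and thick_tip below 0.006 m and horizontal distance between small_hole and thin_tip below 0.006 m and z of big_hole in the frame of thick_tip between 0.002 and 0.022 m and z of small_hole in the frame of thin_tip between 0.002 and 0.022 m and angle between link's own z axis and vertical below 0.12 rad and linear speed of link below 0.015 m/s and angular speed of link below 0.1 rad/s and contact force between link and the fingers above 2 N and contact force between link and stand below 0.05 N and distance of each of bottle_near, bottle_mid, bottle_far from where it was at the start of the episode below 0.015 m and angle between each of bottle_near, bottle_mid, bottle_far's own z axis and vertical below 0.15 rad and distance of each of mouse, vial_rack, fuse_box, valve_cap, wrench, ferrule_jar, tube_cutter from where it was at the start of the episode below 0.03 m); the arm keeps its last pose, push and grip.
It fails at once if the link touches the stand (contact force between link and stand above 0.3 N).
It fails at once if a bottle is shifted or tipped (distance of any of bottle_near, bottle_mid, bottle_far from where it was at the start of the episode above 0.015 m or angle between any of bottle_near, bottle_mid, bottle_far's own z axis and vertical above 0.3 rad).
It fails at once if another thing on the bench is shifted (distance of any of mouse, vial_rack, fuse_box, valve_cap, wrench, ferrule_jar, tube_cutter from where it was at the start of the episode above 0.03 m).
It also fails if it takes over 43 s, if anything falls off the work surface, if the arm or the gripper's body presses on something with over 40 N, if the wrist force passes 120 N, or if a joint passes its speed limit or range.

## Working session

There is one attempt and no reset: what is moved stays moved. The work goes in short steps, Python scripts to look and compute and a shell command to move; the robot and the scene stay as the last step left them, time stands still between calls to the robot, and variables do not carry over. Pictures are saved under pics/ and viewed, at most 10 in all, crops included, and the job is handed in when it is done.

```bash
mkdir -p pics; cat > h.py <<'E'
import numpy as np, cv2
from rig import robot
from scipy.spatial.transform import Rotation as Ro
def toworld(pic,p,obs=None):
    p=np.array(p)
    if 'R' in pic: return pic['R'].T@(p-np.array(pic['t']))
    T=np.array(pic['tool_from_camera']); q=T[:3,:3]@p+T[:3,3]
    return Ro.from_quat(obs['tool_rot']).apply(q)+obs['ee_pos']
def save(pic,name): cv2.imwrite('pics/'+name,pic['image'][:,:,::-1])
def uv(pic,X):
    return cv2.projectPoints(np.array([X],float),cv2.Rodrigues(np.array(pic['R']))[0],np.array(pic['t'],float),np.array(pic['camera_matrix']),np.array(pic['distortion'],float))[0].ravel()
E
python3 - <<'E'
from h import *
np.set_printoptions(precision=4,suppress=True)
o=robot.get_obs();print(o['ee_pos'],o['tool_rot'],o['t'],robot.pinch_z)
for n in ['top','scene']:
    pic=robot.get_image(n);save(pic,n+'0.png')
    for th in ['link','big_hole','small_hole','mould','stand','thick_tip','thin_tip','bottle_near','bottle_mid','bottle_far']:
        for d in robot.mark_of(pic,th)[:3]:
            w=toworld(pic,d['point']);print(n,th,round(d['p'],2),w,uv(pic,w).round())
E
```

```text
[0.267  0.5644 0.2379] [ 0.2191  0.9757 -0.0009 -0.0001] 0.0 -0.0187
top link 0.58 [0.4073 0.2137 0.0096] [223. 293.]
top big_hole 0.71 [0.4247 0.1875 0.0044] [234. 287.]
top big_hole 0.61 [ 0.7029  0.0469 -0.0022] [289. 186.]
top small_hole 0.64 [0.4073 0.216  0.0121] [222. 293.]
top small_hole 0.6 [0.3958 0.2638 0.0099] [204. 297.]
top mould 0.79 [ 0.4085  0.216  -0.0022] [224. 293.]
top stand 0.73 [ 0.4043 -0.1531 -0.0008] [361. 297.]
top thick_tip 0.74 [ 0.4057 -0.1802  0.0609] [374. 297.]
top thick_tip 0.34 [ 0.7028  0.0464 -0.0038] [289. 186.]
top thin_tip 0.71 [ 0.3982 -0.1057  0.0584] [345. 300.]
top thin_tip 0.25 [ 0.4715  0.3932 -0.0016] [159. 268.]
top bottle_near 0.64 [ 0.3624  0.0169 -0.0035] [297. 311.]
top bottle_mid 0.9 [ 0.7312 -0.2484 -0.0016] [396. 178.]
top bottle_mid 0.84 [ 0.6371 -0.2175 -0.0042] [385. 212.]
top bottle_mid 0.64 [ 0.5196 -0.1693  0.0003] [367. 254.]
top bottle_far 0.65 [ 0.5389 -0.0654 -0.001 ] [329. 246.]
scene link 0.66 [0.411  0.2161 0.0058] [275. 320.]
scene big_hole 0.76 [0.4255 0.1906 0.0114] [279. 312.]
scene big_hole 0.48 [0.3662 0.0203 0.0011] [335. 300.]
scene small_hole 0.64 [0.3923 0.2673 0.0082] [265. 331.]
scene mould 0.74 [ 0.4117  0.2223 -0.0052] [274. 323.]
scene stand 0.73 [ 0.399  -0.1494 -0.0005] [369. 270.]
scene thick_tip 0.72 [ 0.4108  0.2233 -0.004 ] [274. 323.]
scene thick_tip 0.6 [ 0.4061 -0.1786  0.0566] [376. 253.]
scene thin_tip 0.64 [ 0.399  -0.0992  0.0588] [359. 264.]
scene bottle_near 0.77 [0.3628 0.0218 0.0005] [336. 301.]
scene bottle_near 0.63 [0.7092 0.1966 0.0019] [228. 262.]
scene bottle_mid 0.86 [ 0.4332 -0.002   0.0029] [327. 284.]
scene bottle_mid 0.63 [ 0.5224 -0.1665  0.0054] [349. 246.]
scene bottle_mid 0.56 [ 0.3975 -0.1016  0.0569] [360. 264.]
scene bottle_far 0.91 [ 0.5338 -0.0637 -0.0025] [323. 259.]
scene bottle_far 0.71 [ 0.6371 -0.0552 -0.0024] [302. 243.]
```

View pics/top0.png

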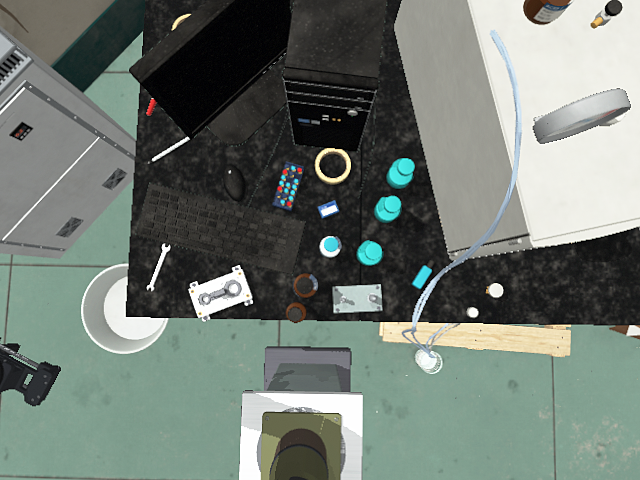

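View pics/scene0.png

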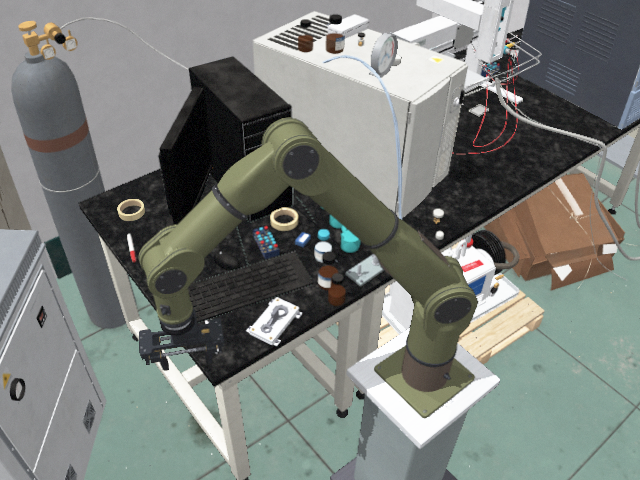

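The link could be confused with the stand at (358,298), which has plates and pins, and the tape roll at (332,166). The link is the grey part in the white mould at (222,292). The row of bottles is near (296,312), mid (305,285) and far (330,246). The turquoise look-alikes are at (370,252), (388,208) and (400,172). I'll check the choice in a close crop.

```bash
python3 - <<'E'
import cv2
a=cv2.imread('pics/top0.png')[225:330,180:400]
cv2.imwrite('pics/crop0.png',cv2.resize(a,None,fx=3.6,fy=3.6,interpolation=cv2.INTER_CUBIC))
E
python3 -m crank '[[0,0,0,0,0,0.237,1],[0,0,0,0,0,0.237,1],[0,0,0,0,0,0.237,1],[0,0,0,0,0,0.237,1],[0,0,0,0,0,0.237,1]]'
```

```text
t: 1.52
ee_pos: [0.2672, 0.5651, 0.2388]
tool_rot: [0.509, 0.861, 0.0, -0.0]
wrist_force: [0.5, -0.5, -0.6]
grip_width: 1.005
finger_force: 0.0
```

View pics/crop0.png

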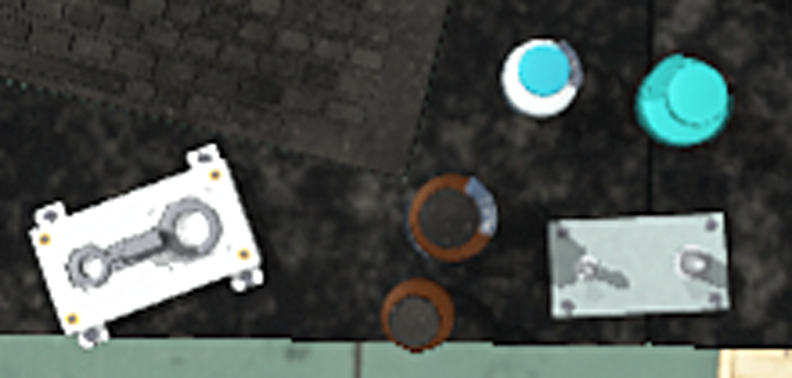

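The crop shows the link in the white mould, with its big eye at (190,230) and small eye at (90,265). The stand's thin pin is at (587,268) and its thick pin at (692,262). The amber bottles are at (450,218) and (417,315), and the clear bottle with the blue cap is at (541,78).

```bash
python3 -m crank '[[0,0,0,0,0,0.22,1],[-0.5,0,0.05,0,0,0,1],[-0.5,0,0.05,0,0,0,1],[-0.5,0,0.05,0,0,0,1],[-0.5,0,0.05,0,0,0,1]]' >/dev/null;python3 -m crank '[[-0.5,0,0.05,0,0,0,1],[-0.5,0,0.05,0,0,0,1],[-0.5,0,0.05,0,0,0,1],[-0.5,0,0.05,0,0,0,1],[-0.5,0,0.05,0,0,0,1]]'; python3 -m crank '[[-0.5,0.05,0.05,0,0,0,1],[0,0,0,0,0,0,1],[0,0,0,0,0,0,1],[0,0,0,0,0,0,1],[0,0,0,0,0,0,1]]'
python3 - <<'E'
from h import *
np.set_printoptions(precision=4,suppress=True)
o=robot.get_obs();pic=robot.get_image('wrist');save(pic,'w1.png');print(o['ee_pos'],o['tool_rot']);print(np.array(pic['tool_from_camera']))
W={}
for th in ['link','big_hole','small_hole','mould']:
    for d in robot.mark_of(pic,th)[:2]:
        w=toworld(pic,d['point'],o);print(th,round(d['p'],2),w); W.setdefault(th,w)
E
```

```text
t: 2.35
ee_pos: [0.3971, 0.2519, 0.2051]
tool_rot: [0.555, 0.832, 0.0, 0.0]
wrist_force: [1.2, -0.2, -0.2]
grip_width: 1.0
finger_force: 0.0
t: 2.77
ee_pos: [0.4139, 0.2219, 0.2014]
tool_rot: [0.554, 0.832, 0.001, -0.0]
wrist_force: [-0.1, 0.3, -0.7]
grip_width: 1.0
finger_force: 0.0
[0.4139 0.2219 0.2014] [ 0.5541  0.8324  0.0006 -0.0003]
[[ 0.0003 -0.9605 -0.2784  0.0725]
 [ 1.      0.0002  0.0005 -0.0005]
 [-0.0004 -0.2784  0.9605 -0.1453]
 [ 0.      0.      0.      1.    ]]
link 0.72 [0.4147 0.2223 0.0045]
big_hole 0.67 [0.4242 0.1851 0.0075]
big_hole 0.49 [0.6988 0.052  0.0036]
small_hole 0.7 [0.3924 0.2616 0.0039]
```

View pics/w1.png

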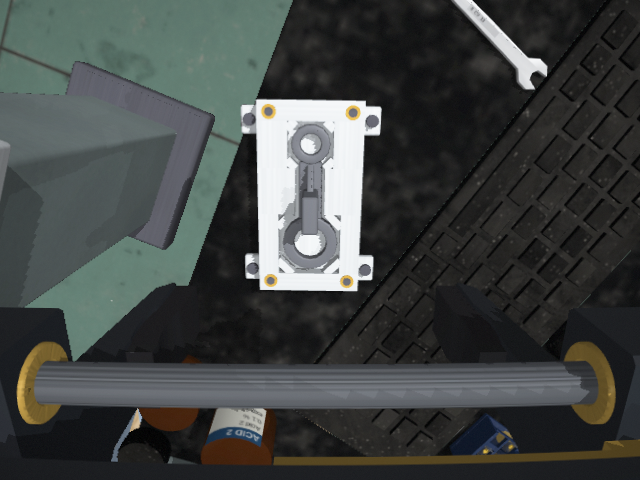

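The wrist view shows the link in the mould, with its small eye at (311,144), the rib around (311,205), the big eye at (308,243) and the mould bolts at (269,111), (353,113), (271,281) and (347,282). I'll turn these pixels into positions.

```bash
cat >> h.py <<'E'
def ray(pic,o,px,z):
    n=cv2.undistortPoints(np.array([[px]],float),np.array(pic['camera_matrix']),np.array(pic['distortion'],float)).ravel()
    if 'R' in pic:
        c=-np.array(pic['R']).T@np.array(pic['t']); d=np.array(pic['R']).T@np.array([*n,1])
    else: c=toworld(pic,[0,0,0],o); d=toworld(pic,[*n,1],o)-c
    return c+d*(z-c[2])/d[2]
E
python3 - <<'E'
from h import *
np.set_printoptions(precision=4,suppress=True)
o=robot.get_obs();pic=robot.get_image('wrist')
s=ray(pic,o,(311,144),.018);b=ray(pic,o,(308.5,243),.018)
print('s,b',s,b,np.linalg.norm(s-b))
c=[ray(pic,o,p,.02) for p in [(269,111),(353,113),(347,282),(271,281)]]
print('mould c',np.mean(c,0))
for v in [s-b,c[0]-c[3],c[1]-c[2]]: print('yaw',np.degrees(np.arctan2(v[1],v[0]))-90)
print('yaw x',np.degrees(np.arctan2(*(c[1]-c[0])[[1,0]])),np.degrees(np.arctan2(*(c[2]-c[3])[[1,0]])))
print('org',b+(s-b)*30/78)
ty=Ro.from_quat(o['tool_rot']).apply([0,1,0]);print('tooly',np.degrees(np.arctan2(ty[1],ty[0])))
t=robot.trace(pic,'link')[0];ys,xs=np.nonzero(t['pixels']);print(t['p'],len(xs),xs.min(),xs.max(),ys.min(),ys.max(),xs.mean(),ys.mean())
print('rib top', [ray(pic,o,p,.05) for p in [(310,197),(310,233)]])
E
```

```text
s,b [0.3926 0.2624 0.018 ] [0.4205 0.1898 0.018 ] 0.07777753574975925
mould c [0.4085 0.222  0.02  ]
yaw 21.042214147143312
yaw 21.71187307572282
yaw 21.902810038754865
yaw x 21.331924924973876 21.864998619993877
org [0.4098 0.2177 0.018 ]
tooly 22.659322667021073
0.79 3894 283 336 122 266 309.9522342064715 199.96918335901387
rib top [array([0.4053, 0.2309, 0.05  ]), array([0.4153, 0.2067, 0.05  ])]
```

```bash
python3 -m crank '[[-0.03,-0.07,0.3,0,0,0.035,1],[0,0,0.3,0,0,0,1],[0,0,0.3,0,0,0,1],[0,0,0.3,0,0,0,1],[0,0,0.3,0,0,0,1]]' ; python3 -m crank '[[0,0,0.2,0,0,0,1],[0,0,0.2,0,0,0,1],[0,0,0.15,0,0,0,1],[0,0,0,0,0,0,1],[0,0,0,0,0,0,1]]'
python3 - <<'E'
from h import *
o=robot.get_obs();pic=robot.get_image('wrist');save(pic,'w2.png');print(o['ee_pos'],o['tool_rot'])
E
```

```text
t: 3.53
ee_pos: [0.4106, 0.2164, 0.0878]
tool_rot: [0.563, 0.827, 0.0, 0.0]
wrist_force: [0.2, -0.2, -0.2]
grip_width: 1.003
finger_force: 0.0
t: 3.95
ee_pos: [0.4102, 0.2161, 0.0472]
tool_rot: [0.563, 0.827, -0.0, -0.0]
wrist_force: [0.2, 0.1, -0.3]
grip_width: 0.998
finger_force: 0.0
[0.4102031  0.2160533  0.04719676] [ 5.62770958e-01  8.26612745e-01 -4.22294006e-04 -2.00211871e-04]
```

View pics/w2.png

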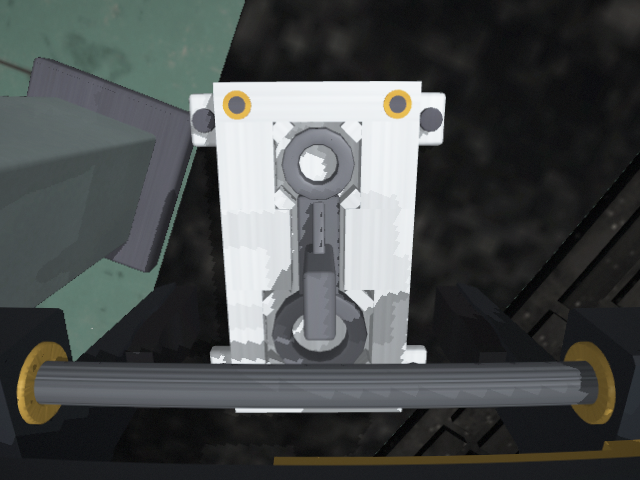

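The rib is centred between the fingers (column 319). Next I lower and close.

```bash
python3 -m crank '[[0.02,0,0.15,0,0,0,1],[0,0,0.15,0,0,0,1],[0,0,0,0,0,0,1],[0,0,0,0,0,0,-1],[0,0,0,0,0,0,-1]]' ; python3 -m crank '[[0,0,0,0,0,0,-1],[0,0,0,0,0,0,-1],[0,0,0,0,0,0,-1],[0,0,0,0,0,0,-1],[0,0,0,0,0,0,-1]]';python3 -m crank '[[0,0,0,0,0,0,-1],[0,0,0,0,0,0,-1],[0,0,0,0,0,0,-1],[0,0,0,0,0,0,-1],[0,0,0,0,0,0,-1]]'
```

```text
t: 4.42
ee_pos: [0.4103, 0.2176, 0.0258]
tool_rot: [0.563, 0.826, 0.001, 0.0]
wrist_force: [-0.3, 0.0, 0.7]
grip_width: 0.872
finger_force: 0.0
t: 4.83
ee_pos: [0.41, 0.2174, 0.0251]
tool_rot: [0.563, 0.827, 0.0, 0.0]
wrist_force: [0.2, 0.6, 0.0]
grip_width: 0.492
finger_force: 0.0
t: 5.25
ee_pos: [0.41, 0.2175, 0.0249]
tool_rot: [0.563, 0.827, 0.0, 0.0]
wrist_force: [0.3, -0.0, 0.5]
grip_width: 0.134
finger_force: 30.0
```

```bash
python3 -m crank '[[0,0,-0.05,0,0,0,-1],[0,0,-0.1,0,0,0,-1],[0,0,-0.15,0,0,0,-1],[0,0,-0.2,0,0,0,-1],[0,0,-0.2,0,0,0,-1]]' ; python3 -m crank '[[0,0,-0.3,0,0,0,-1],[0,0,-0.3,0,0,0,-1],[0,0,-0.3,0,0,0,-1],[0,0,-0.3,0,0,0,-1],[0,0,-0.3,0,0,0,-1]]';python3 -m crank '[[0,0,-0.2,0,0,0,-1],[0,0,-0.1,0,0,0,-1],[0,0,0,0,0,0,-1],[0,0,0,0,0,0,-1],[0,0,0,0,0,0,-1]]'
python3 - <<'E'
from h import *
np.set_printoptions(precision=4,suppress=True)
o=robot.get_obs();pic=robot.get_image('wrist');save(pic,'w3.png');print(o['ee_pos'],o['tool_rot'],o['qpos'])
for th in ['thick_tip','thin_tip','big_hole','small_hole']:
    for d in robot.mark_of(pic,th)[:2]: print(th,round(d['p'],2),toworld(pic,d['point'],o))
E
```

```text
t: 5.67
ee_pos: [0.4094, 0.2171, 0.0783]
tool_rot: [0.563, 0.827, -0.001, -0.0]
wrist_force: [0.4, 0.0, -0.8]
grip_width: 0.133
finger_force: 30.0
t: 6.08
ee_pos: [0.4092, 0.2169, 0.1916]
tool_rot: [0.563, 0.827, -0.0, -0.0]
wrist_force: [-0.1, 1.0, -1.4]
grip_width: 0.135
finger_force: 30.0
t: 6.5
ee_pos: [0.4091, 0.2169, 0.2116]
tool_rot: [0.563, 0.827, -0.001, -0.0]
wrist_force: [0.5, -0.0, -2.1]
grip_width: 0.135
finger_force: 30.0
[0.4091 0.2169 0.2116] [ 0.5629  0.8266 -0.0009 -0.0004] [-0.5544  0.5282 -0.0498  2.0712  0.0482  0.5454 -0.2636]
```

View pics/w3.png

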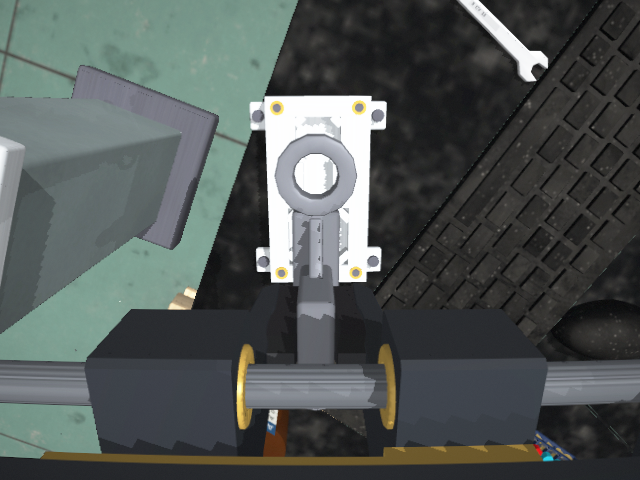

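The link is held and clear of the mould, with its small eye at (316,174). I'll turn to the stand's yaw and carry it over the row to a spot beside the stand, where the wrist camera can see the pins.

```bash
python3 -m crank '[[0,0,0,0,0,0.1,-1],[0,0,0,0,0,0.15,-1],[0,0,0,0,0,0.15,-1],[0,0,0,0,0,0.127,-1],[-0.15,0.02,0,0,0,0,-1]]' >/dev/null; python3 -m crank '[[-0.3,0.04,0,0,0,0,-1],[-0.4,0.06,0,0,0,0,-1],[-0.4,0.06,0,0,0,0,-1],[-0.4,0.06,0,0,0,0,-1],[-0.4,0.06,0,0,0,0,-1]]';python3 -m crank '[[-0.4,0.06,0,0,0,0,-1],[-0.4,0.06,0,0,0,0,-1],[-0.4,0.06,0,0,0,0,-1],[-0.4,0.06,0,0,0,0,-1],[-0.4,0.06,0,0,0,0,-1]]';python3 -m crank '[[-0.4,0.05,0,0,0,0,-1],[-0.4,0.05,0,0,0,0,-1],[-0.3,0.03,0,0,0,0,-1],[-0.1,0,0,0,0,0,-1],[0,0,0,0,0,0,-1]]';python3 -m crank '[[0,0,0,0,0,0,-1],[0,0,0,0,0,0,-1],[0,0,0,0,0,0,-1],[0,0,0,0,0,0,-1],[0,0,0,0,0,0,-1]]'
python3 - <<'E'
from h import *
np.set_printoptions(precision=4,suppress=True)
o=robot.get_obs();pic=robot.get_image('wrist');save(pic,'w4.png');print(o['ee_pos'],o['tool_rot'],o['qpos'])
for th in ['thick_tip','thin_tip','stand','small_hole']:
    for d in robot.mark_of(pic,th)[:2]: print(th,round(d['p'],2),toworld(pic,d['point'],o))
E
```

```text
t: 7.58
ee_pos: [0.4475, 0.0653, 0.2121]
tool_rot: [0.671, 0.741, -0.0, -0.0]
wrist_force: [0.3, -0.1, -0.8]
grip_width: 0.132
finger_force: 30.0
t: 8.0
ee_pos: [0.4847, -0.0819, 0.2121]
tool_rot: [0.671, 0.741, -0.0, -0.0]
wrist_force: [0.7, -0.1, -2.1]
grip_width: 0.134
finger_force: 30.0
t: 8.42
ee_pos: [0.5029, -0.1713, 0.212]
tool_rot: [0.673, 0.74, -0.001, 0.0]
wrist_force: [0.3, 0.9, -1.3]
grip_width: 0.135
finger_force: 30.0
t: 8.83
ee_pos: [0.5034, -0.1679, 0.2125]
tool_rot: [0.671, 0.742, 0.0, -0.0]
wrist_force: [-0.3, 0.4, -1.3]
grip_width: 0.131
finger_force: 30.0
[ 0.5034 -0.1679  0.2125] [ 0.6706  0.7418  0.0001 -0.0002] [ 0.2708  0.6001 -0.0571  1.8831  0.052   0.66    0.2834]
thick_tip 0.78 [ 0.399  -0.1821  0.0576]
thin_tip 0.83 [ 0.3974 -0.1027  0.0588]
stand 0.95 [ 0.4014 -0.1497 -0.0025]
small_hole 0.69 [ 0.6418 -0.0587 -0.0013]
```

View pics/w4.png

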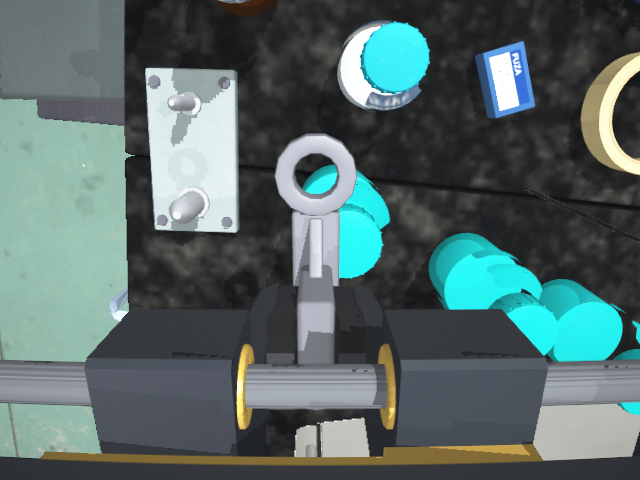

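Stand: the bolts are at about (154,82), (224,83), (162,220) and (226,222), with the thin pin tip near (171,103) and the thick near (178,213). I'll crop to refine these.

```bash
python3 - <<'E'
import cv2
a=cv2.imread('pics/w4.png')[60:240,140:380]
cv2.imwrite('pics/crop4.png',cv2.resize(a,None,fx=3.3,fy=3.3,interpolation=cv2.INTER_CUBIC))
E
```

```text
(no output)
```

View pics/crop4.png

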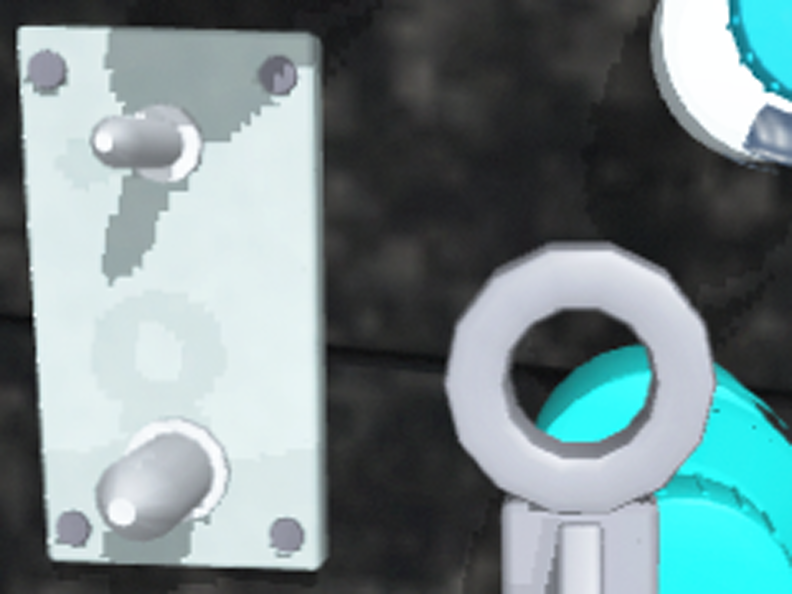

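The crop gives the tips at full-frame (171.5,103.0) thin and (177,215.2) thick, and the small eye ring centre at (316.1,174.5).

```bash
python3 - <<'E'
from h import *
np.set_printoptions(precision=4,suppress=True)
o=robot.get_obs();pic=robot.get_image('wrist')
n=ray(pic,o,(171.5,103),.058);k=ray(pic,o,(177,215.2),.058)
v=n-k;yw=np.arctan2(v[1],v[0])-np.pi/2
print('thin',n,'thick',k,np.linalg.norm(v),'yaw',np.degrees(yw))
c=[ray(pic,o,p,.013) for p in [(154.2,81.5),(224.2,82.7),(226.7,222.1),(162.1,220)]]
for a,b in [(0,3),(1,2)]:
    w=c[a]-c[b];print('yaw bolts',np.degrees(np.arctan2(w[1],w[0]))-90,np.linalg.norm(w))
for a,b in [(1,0),(2,3)]:
    w=c[a]-c[b];print('yaw bolts x',np.degrees(np.arctan2(w[1],w[0])))
print('bolt c',np.mean(c,0))
R=Ro.from_quat(o['tool_rot'])
for h in [-.008,-.006,-.0045]: # ring top above TCP
    s=ray(pic,o,(316.1,174.5),o['ee_pos'][2]+h);print('small eye in tool',R.inv().apply(s-o['ee_pos']))
ty=R.apply([0,1,0]);print('tool yaw',np.degrees(np.arctan2(ty[1],ty[0])))
E
```

```text
thin [ 0.3987 -0.1028  0.058 ] thick [ 0.4038 -0.1804  0.058 ] 0.07774636759573537 yaw 3.697944541346105
yaw bolts 3.682133886456043 0.10963420126303045
yaw bolts 3.673120259239127 0.10994867236853267
yaw bolts x 4.073884874206868
yaw bolts x 3.7399804487523207
bolt c [ 0.4009 -0.1418  0.013 ]
small eye in tool [ 0.0494 -0.0005  0.008 ]
small eye in tool [ 0.0497 -0.0005  0.006 ]
small eye in tool [ 0.0499 -0.0005  0.0045]
tool yaw 5.687513115520526
```

```bash
python3 -m crank '[[0.02,-0.1,0,0,0,0.066,-1],[0.06,-0.27,0,0,0,0,-1],[0.08,-0.33,0,0,0,0,-1],[0.08,-0.33,0,0,0,0,-1],[0.06,-0.2,0,0,0,0,-1]]' ; python3 -m crank '[[0,-0.1,0,0,0,0,-1],[0,0,0,0,0,0,-1],[0,0,0,0,0,0,-1],[0,0,0,0,0,0,-1],[0,0,0,0,0,0,-1]]'
cat > left.py <<'E'
from h import *
np.set_printoptions(precision=4,suppress=True)
o=robot.get_obs();R=Ro.from_quat(o['tool_rot']);ty=R.apply([0,1,0])
k=np.array([.4038,-.1804]);n=np.array([.3987,-.1028]);c=k+(n-k)*30/78
L=R.apply([[.0015,-.0005,.017],[-.0285,-.0005,.017],[.0495,-.0005,.017]])+o['ee_pos']
print('big err',L[1,:2]-k,'small err',L[2,:2]-n,'underside',L[:,2]-.058)
print('units',R.inv().apply(np.r_[c,.069]-L[0])/.075,'turn',(np.degrees(np.arctan2(ty[1],ty[0]))-3.7)/30)
E
python3 left.py
```

```text
t: 9.55
ee_pos: [0.4059, -0.1524, 0.2124]
tool_rot: [0.685, 0.729, -0.001, -0.001]
wrist_force: [0.4, -0.5, -0.3]
grip_width: 0.129
finger_force: 30.0
t: 9.97
ee_pos: [0.4038, -0.1534, 0.2125]
tool_rot: [0.684, 0.73, 0.001, 0.001]
wrist_force: [-0.1, 0.7, -1.5]
grip_width: 0.136
finger_force: 30.0
big err [ 0.0014 -0.0015] small err [ 0.0014 -0.0013] underside [0.1375 0.1375 0.1375]
units [ 0.0205 -0.0202  1.6862] turn 7.729550342909046e-05
```

Next I lower to about 35 mm above the tips and check before the last bit.

```bash
python3 -m crank '[[0.02,-0.02,0.15,0,0,0,-1],[0,0,0.3,0,0,0,-1],[0,0,0.3,0,0,0,-1],[0,0,0.3,0,0,0,-1],[0,0,0.2,0,0,0,-1]]' ; python3 -m crank '[[0,0,0.1,0,0,0,-1],[0,0,0,0,0,0,-1],[0,0,0,0,0,0,-1],[0,0,0,0,0,0,-1],[0,0,0,0,0,0,-1]]'
python3 left.py; python3 - <<'E'
from h import *
pic=robot.get_image('wrist');a=pic['image'][60:360,160:480,::-1]
cv2.imwrite('pics/w5.png',cv2.resize(a,None,fx=2,fy=2,interpolation=cv2.INTER_CUBIC))
E
```

```text
t: 10.38
ee_pos: [0.4015, -0.1518, 0.1169]
tool_rot: [0.684, 0.73, 0.0, -0.0]
wrist_force: [-0.0, -0.1, -0.6]
grip_width: 0.136
finger_force: 30.0
t: 10.8
ee_pos: [0.4015, -0.1521, 0.112]
tool_rot: [0.684, 0.73, 0.001, 0.001]
wrist_force: [0.2, -0.1, -0.8]
grip_width: 0.136
finger_force: 30.0
big err [-0.001  -0.0001] small err [-0.0009  0.0001] underside [0.037  0.0371 0.037 ]
units [-0.      0.0119  0.3473] turn -0.0002803756385210724
```

View pics/w5.png

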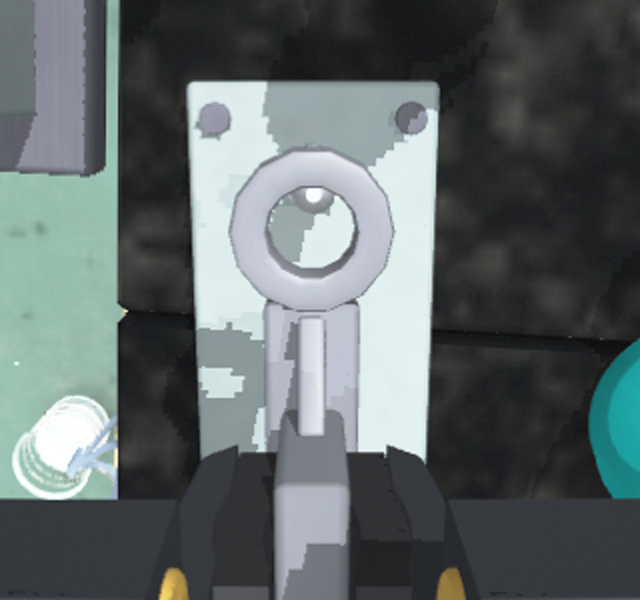

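The thin tip shows through the small eye at crop (314,195), full frame (317,157.5), and the ring centre is at (311,230), full frame (315.5,175). I'll check both numerically while lowering the rest.

```bash
python3 - <<'E'
from h import *
o=robot.get_obs();pic=robot.get_image('wrist');R=Ro.from_quat(o['tool_rot'])
print('tip in tool',R.inv().apply(ray(pic,o,(317,157.5),.058)-o['ee_pos']),'eye',R.inv().apply(ray(pic,o,(315.5,175),o['ee_pos'][2]-.007)-o['ee_pos']))
E
python3 -m crank '[[0,0.012,0.1,0,0,0,-1],[0,0,0.1,0,0,0,-1],[0,0,0.08,0,0,0,-1],[0,0,0.04,0,0,0,-1],[0,0,0.02,0,0,0,-1]]' ; python3 -m crank '[[0,0,0,0,0,0,-1],[0,0,0,0,0,0,-1],[0,0,0,0,0,0,-1],[0,0,0,0,0,0,-1],[0,0,0,0,0,0,-1]]'
python3 left.py;python3 - <<'E'
from h import *
pic=robot.get_image('wrist');a=pic['image'][60:360,160:480,::-1]
cv2.imwrite('pics/w6.png',cv2.resize(a,None,fx=2,fy=2,interpolation=cv2.INTER_CUBIC))
E
```

```text
tip in tool [ 5.02968843e-02 -1.70794530e-05  5.39992701e-02] eye [ 0.04933017 -0.00068562  0.00697059]
t: 11.32
ee_pos: [0.4011, -0.1516, 0.0848]
tool_rot: [0.684, 0.73, -0.0, -0.001]
wrist_force: [-0.2, 0.1, -0.8]
grip_width: 0.136
finger_force: 30.0
t: 11.73
ee_pos: [0.4018, -0.1518, 0.0859]
tool_rot: [0.684, 0.73, 0.0, 0.0]
wrist_force: [0.4, -0.3, -1.0]
grip_width: 0.132
finger_force: 30.0
big err [-0.0007  0.0001] small err [-0.0006  0.0003] underside [0.0109 0.0109 0.0109]
units [-0.003   0.0088 -0.0014] turn -7.558594992640444e-05
```

View pics/w6.png

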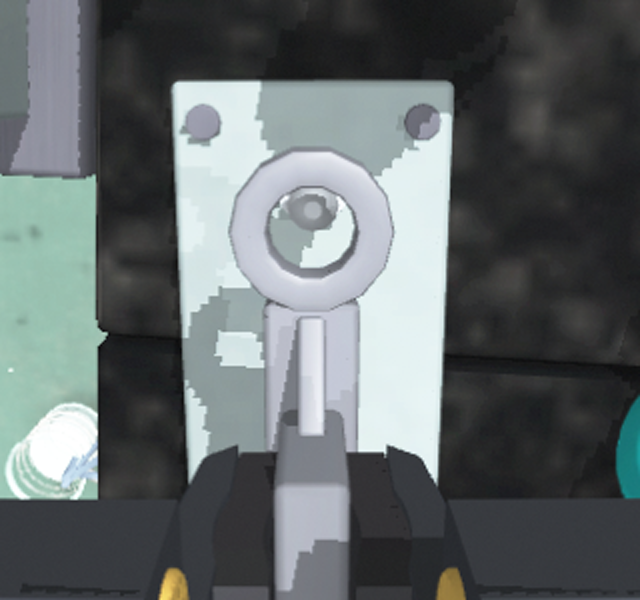

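The thin tip sits inside the small eye at crop (313,210), with the ring centred at (311,230). The row offset is what perspective predicts, and the computed error is under 1 mm. The arm is still, so I hand in.

```bash
python3 -c "
from rig import robot
print(robot.get_obs()['qd']);print(robot.finish_job())"
```

```text
[-0.0006076   0.0017255  -0.00091946  0.00094686 -0.0007839  -0.00199523
  0.00093705]
the job is handed in; nothing more can be done
None
```

I handed the job in with the link gripped and still, about 11 mm above the pin tips and each hole within about 1 mm of its pin by my measurement; no verdict came back.

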